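# Put the bench kit back in its holders

## Robot

A 6-joint arm with a two-finger parallel gripper is mounted at the origin on the work surface. World frame = base frame: x ahead of the robot, y to its left, z up, the work surface at z = 0. Lengths are in m, angles in degrees, forces in N, time in s.
With the tool pointing down it reaches from about 0.3 to 0.75 m from the base axis. Payload 8.5 kg.
Tool frame: the origin (TCP) lies midway between the tips of the shut fingers; the grasp point (between the pads) lies env.tcp_to_grasp behind it (env.tcp_to_grasp is the distance from the TCP to the grasp point, in m); z points along the fingers, y is the line along which they close (so a half turn about z gives the same grasp; the last joint's range is limited). The gripper opens to 85 mm and grips with 20 to 120 N. Pads are 22 mm wide; open, the fingers measure 114 mm over their backs; the gripper's body (76 mm by 85 mm) begins 54 mm behind the grasp point. The pads swing forward as they close: fully open they stand 13 mm farther back than shut.
Start: joints at [62.321, 21.807, 74.336, -0, 83.858, -12.336], TCP at [0.146, 0.53, 0.231] pointing down, gripper open.
Joint ranges: [-178.18, 178.18], [-50.72, 133.34], [12.68, 142.11], [-81.47, 261.47], [9.98, 163.14], [-165.26, 165.26]. Speed limits (degrees/s): [136.94, 136.94, 180, 180, 180, 180].

## Interface

Orientations are given as a 3x3 rotation matrix whose columns are the frame's x, y, z axes.
In Python, from rig import observe, optics, job, env gives the robot as it stands. The module is installed in compiled form; this text tells all that it offers.
- The arm moves only by the shell command python3 -m jog 'ROWS' [FORCE]. ROWS is JSON, a list of rows, each a list of 7 numbers: the turn, a rotation vector about the tool's x, y, z in rad, then the shift along the tool's x, y, z in m, then the opening in per cent of the stroke, from 0 (shut) to 100 (fully open). A call has 1 to 10 rows; each row shifts and turns the commanded pose from where the row before left it, along the tool's axes as they then stand; what a row does not reach is not made up. A row lasts 1/8 s, in which the tool goes at most 62.5 mm and 10.7 degrees, less where a joint would pass 70% of its speed; a pose out of reach is approached as far as the arm can. A call is refused whole if a number of a shift passes 0.0625 or a number of a turn 0.188, either way. A call with a gripper value outside its range is refused whole. The fingers move at their own pace and stop on an object; FORCE is the grip in N (left out, the last holds). Time passes only in rows, so rows that do not move let the fingers close. It gives the time, the measured TCP pose, the force, the opening and the grip force at its end, in the units of the state.
- observe(): the state, without advancing time (a new reading comes with each control period).
- optics.get_image(name): name is "scene" or "top"; returns a dict with "pixels" (420x560x3 uint8, red, green, blue), "mtx" (3x3 intrinsics, pixels), "rvec" (rotation vector, rad) and "tvec" (3), from world to camera coordinates, as OpenCV has them. Camera axes: x right, y down, z forward; pixel columns grow to the right and rows downward; lengths in m; the calibration is good to about 2 mm. A picture is of the moment at which its call begins. There is no depth.
- job.close_job(): hands the job in; it is judged then, once.
The state is a dict: "time_s": time; "q": joint angles; "qvel": joint speeds; "joint_efforts": joint torques, N m; "position": TCP position; "tool_rot": TCP orientation; "ft_force": force on the tool from outside, world axes, zero at the start; "wrist_torque": the same for the moment, N m; "grip_width": finger opening in m; "gripper_force": force on a finger pad.
Only numpy, scipy, OpenCV 4.12 (cv2) and the standard library are available. Lean on these libraries where they do the work, as an engineer would, in place of code of your own. Each camera call takes 0.05 s, during which the arm holds its last target. There are 200 camera calls.

## Task

Tidy the lab bench after the test: stand the red-capped jar in the red dish and the blue-capped jar in the blue dish, stand the brass weight in the round recess of the wooden block, and lay the yellow case flat in the yellow tray, lengthwise. Set each thing down gently, without dropping it, do not tip the jars over, and leave the beaker and the mortar where they are.

Things in the scene. Friction and masses are not known exactly. Their poses are not given: they have to be found in the camera images.
- red_jar: Loose sample jar, amber glass with a white paper label band and a red screw cap, about 120 g; upright at the start. Body 44 mm in diameter and 54 mm high, then the cap, 41 mm in diameter and 18 mm high (72 mm in all). Origin: centre of its underside; z up along the jar. Identical to the other jar but for the cap colour.
- blue_jar: Loose sample jar, amber glass with a white paper label band and a blue screw cap, about 120 g; upright at the start. Body 44 mm in diameter and 54 mm high, then the cap, 41 mm in diameter and 18 mm high (72 mm in all). Origin: centre of its underside; z up along the jar. Identical to the other jar but for the cap colour.
- brass_weight: Loose brass calibration weight, about 500 g, upright at the start: a cylinder 38 mm in diameter and 46 mm high, above it a thin neck and a round knob 22 mm in diameter from 53 to 65 mm height. Origin: centre of its underside; z up.
- case: Loose closed yellow plastic specimen case with black seam and clasps and a grey patch on its lid, about 120 g, 80 mm long (its x), 44 mm wide (its y), 40 mm high, lying flat. Origin: centre of its underside; z up. Either end is as good as the other.
- red_dish: Fixed round red plastic dish with a white floor, open at the top: 78 mm outer diameter, 64 mm inner diameter, rim 12 mm high, floor 4 mm above the table. Origin: centre of its underside, on the table. Identical to the other dish but for the colour.
- blue_dish: Fixed round blue plastic dish with a white floor, open at the top: 78 mm outer diameter, 64 mm inner diameter, rim 12 mm high, floor 4 mm above the table. Origin: centre of its underside, on the table. Identical to the other dish but for the colour.
- weight_block: Fixed square pale wooden block, 84 x 84 x 14 mm, with a round recess 58 mm in diameter at its centre, grey at the bottom; the recess is 10 mm deep, its floor 4 mm above the table. Origin: centre of its underside, on the table.
- case_tray: Fixed rectangular yellow-rimmed tray with a grey floor, open at the top: outside 112 mm (its x) by 76 mm (its y), inside 100 by 64 mm, rim 10 mm high, floor 4 mm above the table. Origin: centre of its underside, on the table; x along its long side.
- beaker: Bystander: loose empty clear glass beaker, 66 mm in diameter at the rim, 85 mm high, upright. Origin: centre of its underside. Leave it alone.
- mortar: Bystander: loose white porcelain mortar bowl, 90 mm in diameter at the rim, 45 mm high. Origin: centre of its underside. Leave it alone.
Mind the look-alikes: they are no part of the job. Leave any black, pink or turquoise look-alike of the blue_dish alone.

How it is judged (in metres and radians):
At the end, for the whole second after the job is handed in: Jars stand in the dishes of their cap colours, the weight in the recess (centres within 12 mm), the case in the tray (15 mm, 0.3 rad, either way round), all on the holders' floors, under 0.1 rad of lean, released, at rest; beaker and mortar within 20 mm of where they stood (horizontal distance between red_jar and red_dish below 0.012 m and z of red_jar in the frame of red_dish below 0.0065 m and angle between each of red_jar, blue_jar, brass_weight, case's own z axis and vertical below 0.1 rad and linear speed of each of red_jar, blue_jar, brass_weight, case below 0.02 m/s and contact force between each of red_jar, blue_jar, brass_weight, case and the fingers below 0.05 N and horizontal distance between blue_jar and blue_dish below 0.012 m and z of blue_jar in the frame of blue_dish below 0.0065 m and horizontal distance between brass_weight and weight_block below 0.012 m and z of brass_weight in the frame of weight_block below 0.0065 m and horizontal distance between case and case_tray below 0.015 m and z of case in the frame of case_tray below 0.0065 m and angle between the x axis of case and the x axis of case_tray, either way round below 0.3 rad and distance of each of beaker, mortar from where it was at the start of the episode below 0.02 m); the robot touches nothing.
It fails at once if the beaker or the mortar is pushed aside (moved more than 20 mm) (distance of any of beaker, mortar from where it was at the start of the episode above 0.02 m).
It fails at once if a jar is tipped over (leans more than 0.7 rad) (angle between any of red_jar, blue_jar's own z axis and vertical above 0.7 rad).
It fails at once if a thing is dropped (free of the fingers it falls faster than 0.7 m/s, a fall of some 25 mm) ((contact force between red_jar and the fingers below 0.01 N and linear speed of red_jar above 0.7 m/s) or (contact force between blue_jar and the fingers below 0.01 N and linear speed of blue_jar above 0.7 m/s) or (contact force between brass_weight and the fingers below 0.01 N and linear speed of brass_weight above 0.7 m/s) or (contact force between case and the fingers below 0.01 N and linear speed of case above 0.7 m/s)).
It also fails if it takes over 120 s, if anything falls off the work surface, if the arm or the gripper's body presses on something with over 40 N, if the wrist force passes 120 N, or if a joint passes its speed limit or range.

## Working session

There is one attempt and no reset: what is moved stays moved. The work goes in short steps, Python scripts to look and compute and a shell command to move; the robot and the scene stay as the last step left them, time stands still between calls to the robot, and variables do not carry over. Pictures are saved under pics/ and viewed, at most 14 in all, crops included, and the job is handed in when it is done.

```bash
mkdir -p pics
python3 - <<'E'
from rig import observe, optics, job, env
import cv2
for n in("top","scene"):
    d=optics.get_image(n); cv2.imwrite(f"pics/{n}0.png",d["pixels"][:,:,::-1]); print(d["mtx"],d["rvec"],d["tvec"])
s=observe(); print(s["position"],s["tool_rot"],s["grip_width"],s["time_s"],env.tcp_to_grasp)
E
```

```text
[[519.81613924   0.         277.00795267]
 [  0.         519.81613924 207.17376317]
 [  0.           0.           1.        ]] [ 2.17581712 -2.15814214  0.10174493] [-0.00193738  0.50671266  1.54026441]
[[443.63188236   0.         281.61195111]
 [  0.         443.63188236 199.34716635]
 [  0.           0.           1.        ]] [ 2.06662753  0.89718511 -0.46313494] [-0.35183942 -0.18631774  1.43505439]
[0.14538742 0.53016442 0.23079579] [[-9.64351186e-01  2.64625051e-01 -6.10939409e-04]
 [ 2.64625589e-01  9.64350600e-01 -1.10345229e-03]
 [ 2.97158668e-04 -1.22578572e-03 -9.99999205e-01]] 0.08524605162167755 0.1 0.0187
```

View pics/top0.png

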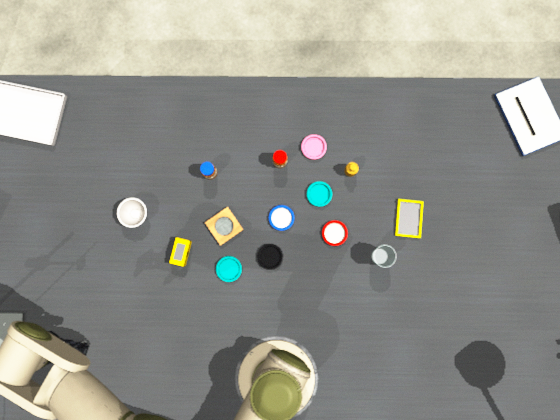

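View pics/scene0.png

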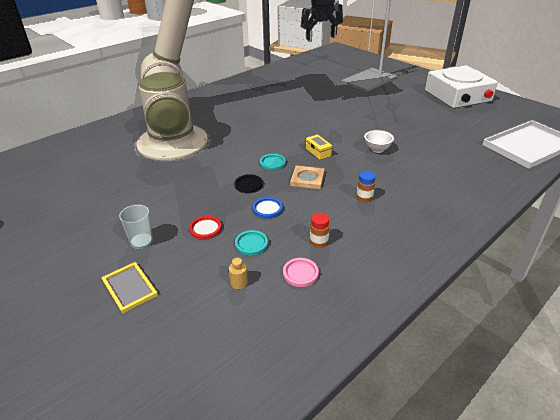

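```bash
cat > h.py <<'E'
from rig import observe, optics, job, env
import cv2, numpy as np
class Cam:
    def __init__(s,n):
        d=optics.get_image(n); s.im=d["pixels"]; s.K=d["mtx"]; s.R=cv2.Rodrigues(np.array(d["rvec"],float))[0]; s.t=np.array(d["tvec"],float).ravel(); s.C=-s.R.T@s.t
        s.hsv=cv2.cvtColor(np.ascontiguousarray(s.im),cv2.COLOR_RGB2HSV)
    def ray(s,uv,z):
        uv=np.atleast_2d(uv).astype(float); d=np.c_[uv,np.ones(len(uv))]@np.linalg.inv(s.K).T@s.R
        return (s.C+d*((z-s.C[2])/d[:,2])[:,None])[:,:2]
    def mask(s,lo,hi,box):
        m=cv2.inRange(s.hsv,np.array(lo),np.array(hi)); k=np.zeros_like(m); x0,y0,x1,y1=box; k[y0:y1,x0:x1]=m[y0:y1,x0:x1]
        n,l,st,c=cv2.connectedComponentsWithStats(k); i=1+np.argmax(st[1:,4]); return (l==i).astype(np.uint8)
    def hull(s,m): 
        c=cv2.findContours(m,cv2.RETR_EXTERNAL,cv2.CHAIN_APPROX_NONE)[0]; return cv2.convexHull(np.vstack(c))[:,0]
def save(c,n,box,k):
    x0,y0,x1,y1=box; cv2.imwrite("pics/"+n,cv2.resize(c.im[y0:y1,x0:x1,::-1],None,fx=k,fy=k,interpolation=cv2.INTER_CUBIC))
RED=((0,150,90),(9,255,255)); BLUE=((100,150,70),(125,255,255)); YEL=((22,130,80),(36,255,255)); BR=((12,100,60),(27,255,255)); WOOD=((8,50,120),(24,190,255))
E
cat > m.py <<'E'
from h import *
T=Cam("top"); S=Cam("scene"); print("C",T.C.round(3),S.C.round(3))
def rep(name,c,col,box,z):
    m=c.mask(*col,box); h=c.hull(m); w=c.ray(h,z).astype(np.float32); r=cv2.minAreaRect(w)
    cir=cv2.minEnclosingCircle(w*1000); px=np.argwhere(m)[:,::-1]
    print(name,"px",px.mean(0).round(1),len(px),"cen",c.ray(px.mean(0),z).round(4)[0],"rect",np.round(r[0],4),np.round(r[1],4),round(r[2],1),"circ",np.round(cir[0],1),round(cir[1],1))
for a in [("redjar",RED,(265,145,295,172),.068),("bluejar",BLUE,(195,157,222,175),.068),("weight",BR,(340,155,365,180),.045),("case",YEL,(165,230,195,270),.04),("reddish",RED,(315,215,352,250),.011),("bluedish",BLUE,(265,200,298,235),.011),("block",WOOD,(200,200,248,250),.014),("tray",YEL,(390,190,430,245),.01)]:
    rep("T "+a[0],T,*a[1:])
for a in [("redjar",RED,(305,205,335,235),.063),("bluejar",BLUE,(352,165,380,187),.063),("weight",BR,(225,255,252,292),.035),("case",YEL,(300,130,338,160),.04),("reddish",RED,(185,210,228,243),.011),("bluedish",BLUE,(245,192,290,220),.011),("block",WOOD,(285,160,332,192),.014),("tray",YEL,(95,255,165,315),.01)]:
    rep("S "+a[0],S,*a[1:])
save(T,"topc.png",(150,130,350,280),4); save(S,"scenec.png",(200,120,400,270),4)
E
python3 m.py
```

```text
C [ 0.35  -0.008  1.583] [ 1.17  -0.592  0.706]
T redjar px [279.4 156.5] 165 cen [ 0.653 -0.004] rect [ 0.6517 -0.0042] [0.042  0.0385] 0.4 circ [652.4  -4.2] 21.8
T bluejar px [206.4 168.1] 147 cen [0.6167 0.2114] rect [0.6171 0.2112] [0.0359 0.0386] 0.4 circ [616.4 211.6] 20.4
T weight px [351.  168.9] 154 cen [ 0.6216 -0.2184] rect [ 0.6217 -0.2194] [0.0387 0.0449] 63.4 circ [ 621.6 -218.3] 23.6
T case px [180.2 251.7] 340 cen [0.3704 0.2876] rect [0.3707 0.2887] [0.0519 0.0813] 77.3 circ [370.8 289.3] 45.6
T reddish px [334.8 232.6] 191 cen [ 0.4322 -0.173 ] rect [ 0.4326 -0.1722] [0.0756 0.0757] 90.0 circ [ 432.  -171.4] 39.8
T bluedish px [280.8 217.4] 168 cen [ 0.4772 -0.0094] rect [ 0.4769 -0.0086] [0.0761 0.0759] 0.4 circ [477.1  -9.7] 39.3
T block px [223.5 226.6] 471 cen [0.4476 0.1637] rect [0.4503 0.1636] [0.0883 0.0884] 35.7 circ [450.8 163.8] 60.2
T tray px [409.1 217.6] 333 cen [ 0.4798 -0.3984] rect [ 0.4787 -0.3977] [0.0799 0.1153] 84.7 circ [ 478.6 -398.2] 67.6
S redjar px [319.4 220.7] 258 cen [ 0.6521 -0.0058] rect [ 0.6526 -0.0058] [0.0391 0.0576] 44.2 circ [652.5  -5.5] 29.7
S bluejar px [366.6 177.2] 178 cen [0.6146 0.2112] rect [0.6144 0.2107] [0.0385 0.0614] 37.8 circ [615.6 211.8] 30.9
S weight px [237.8 273.6] 479 cen [ 0.6314 -0.2274] rect [ 0.6287 -0.2255] [0.0367 0.0874] 55.4 circ [ 628.2 -226.2] 43.9
S case px [318.6 147.6] 383 cen [0.3979 0.2614] rect [0.3911 0.2676] [0.0782 0.1283] 76.4 circ [391.1 263.9] 71.1
S reddish px [204.8 227.7] 306 cen [ 0.4378 -0.1784] rect [ 0.4354 -0.1759] [0.0763 0.0873] 68.3 circ [ 435.  -177.7] 44.1
S bluedish px [267.3 207.9] 257 cen [ 0.4836 -0.0174] rect [ 0.4815 -0.0146] [0.0748 0.0878] 50.2 circ [481.1 -15.2] 44.2
S block px [306.9 176.9] 528 cen [0.4568 0.1531] rect [0.4543 0.1555] [0.0863 0.1067] 36.3 circ [455.  157.6] 65.9
S tray px [129.6 288.3] 595 cen [ 0.4897 -0.4036] rect [ 0.4823 -0.4011] [0.0772 0.1228] 84.8 circ [ 482.  -402.4] 70.7
```

```bash
cat > d.py <<'E'
import sys
from h import *
x,y,z,yaw=map(float,sys.argv[1:5])
s=observe(); R=np.array(s["tool_rot"]); a=np.radians(yaw)
Rt=np.array([[-np.sin(a),np.cos(a),0],[np.cos(a),np.sin(a),0],[0,0,-1]]).T if 0 else np.c_[[-np.sin(a),np.cos(a),0],[np.cos(a),np.sin(a),0],[0,0,-1]]
# tool y at angle yaw, z down, x = y cross z
yv=np.array([np.cos(a),np.sin(a),0]); zv=np.array([0,0,-1.]); Rt=np.c_[np.cross(yv,zv),yv,zv]
print("t",round(s["time_s"],2),"pos",np.round(s["position"],4),"w",round(s["grip_width"],4),"gf",round(s["gripper_force"],1),"ft",np.round(s["ft_force"],1))
print("turn",cv2.Rodrigues(R.T@Rt)[0].ravel().round(4),"shift after turn",(Rt.T@(np.array([x,y,z])-s["position"])).round(4))
E
python3 -m jog '[[0,0,-0.134,0,0,0,100],[0,0,-0.134,0,0,0,100],[0,0,0,-0.03,-0.02,0,100],[0,0,0,-0.04,-0.027,0,100],[0,0,0,-0.04,-0.027,0,100],[0,0,0,-0.04,-0.027,0,100],[0,0,0,-0.04,-0.027,0,100],[0,0,0,-0.04,-0.027,0,100],[0,0,0,-0.04,-0.027,0,100],[0,0,0,-0.04,-0.027,0,100]]' 40
python3 d.py .6165 .2113 .12 90
```

```text
time_s: 1.45
position: [0.4567, 0.3204, 0.2312]
tool_rot: [[-1.0, -0.0, -0.0], [-0.0, 1.0, -0.0], [0.0, -0.0, -1.0]]
ft_force: [0.5, -0.1, 0.4]
grip_width: 0.0851
gripper_force: 0.0
t 1.45 pos [0.4567 0.3204 0.2312] w 0.0851 gf 0.0 ft [ 0.5 -0.1  0.4]
turn [-0.     -0.0003  0.0001] shift after turn [-0.1598 -0.1091  0.1112]
```

View pics/scenec.png

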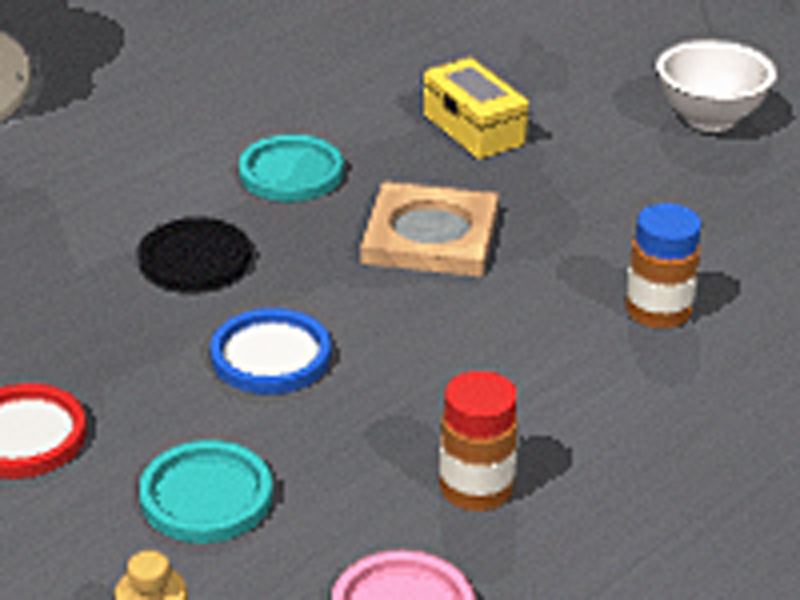

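The crop shows everything upright: blue jar at crop (665,265), red jar at (478,440), the case with its clasp side facing the camera, and clear space around each grasp.

```bash
python3 -m jog '[[0,0,0,-0.04,-0.027,0.02,100],[0,0,0,-0.04,-0.027,0.03,100],[0,0,0,-0.04,-0.027,0.03,100],[0,0,0,-0.04,-0.028,0.03,100],[0,0,0,0,0,0.03,100],[0,0,0,0,0,0.03,100],[0,0,0,0,0,0.025,100],[0,0,0,0,0,0.014,100],[0,0,0,0,0,0,100]]'
python3 d.py .6165 .2113 .0213 90
```

```text
time_s: 2.58
position: [0.6153, 0.2124, 0.0217]
tool_rot: [[-1.0, -0.0, -0.001], [-0.0, 1.0, -0.0], [0.001, -0.0, -1.0]]
ft_force: [0.5, -0.7, 0.8]
grip_width: 0.0853
gripper_force: 0.0
t 2.58 pos [0.6153 0.2124 0.0217] w 0.0853 gf 0.0 ft [ 0.5 -0.7  0.8]
turn [-0.0003 -0.0015  0.0002] shift after turn [-0.0012 -0.0011  0.0004]
```

```bash
python3 -m jog '[[0,0,0,-0.001,-0.001,0,30],[0,0,0,0,0,0,30],[0,0,0,0,0,0,30],[0,0,0,0,0,0,30],[0,0,0,0,0,0,30],[0,0,0,0,0,-0.02,30],[0,0,0,0,0,-0.03,30],[0,0,0,0,0,-0.03,30],[0,0,0,0,0,-0.03,30],[0,0,0,0,0,0,30]]' 40
python3 d.py .477 -.009 .13 90
```

```text
time_s: 3.82
position: [0.6174, 0.2117, 0.1344]
tool_rot: [[-1.0, -0.0, 0.004], [-0.0, 1.0, 0.001], [-0.004, 0.001, -1.0]]
ft_force: [0.6, -0.5, -1.8]
grip_width: 0.0428
gripper_force: 40.9
t 3.83 pos [0.6174 0.2117 0.1344] w 0.0428 gf 40.9 ft [ 0.6 -0.5 -1.8]
turn [0.0007 0.0043 0.0003] shift after turn [ 0.1404 -0.2207  0.0044]
```

```bash
python3 -m jog '[[0,0,0,0.012,-0.020,0,30],[0,0,0,0.023,-0.036,0,30],[0,0,0,0.023,-0.036,0,30],[0,0,0,0.023,-0.036,0,30],[0,0,0,0.023,-0.036,0,30],[0,0,0,0.023,-0.036,0,30],[0,0,0,0.0125,-0.0205,0,30],[0,0,0,0,0,0.02,30],[0,0,0,0,0,0.02,30],[0,0,0,0,0,0,30]]'
python3 d.py .477 -.009 .0255 90
python3 - <<'E'
from h import *
save(Cam("scene"),"s1.png",(200,120,400,270),4)
E
```

```text
time_s: 5.08
position: [0.4758, -0.0088, 0.0905]
tool_rot: [[-1.0, -0.0, -0.005], [-0.0, 1.0, 0.001], [0.005, 0.001, -1.0]]
ft_force: [0.9, -0.2, -1.4]
grip_width: 0.0429
gripper_force: 41.0
t 5.08 pos [ 0.4758 -0.0088  0.0905] w 0.0429 gf 41.0 ft [ 0.9 -0.2 -1.4]
turn [ 0.0013 -0.0046  0.    ] shift after turn [-0.0012 -0.0002  0.065 ]
```

View pics/s1.png

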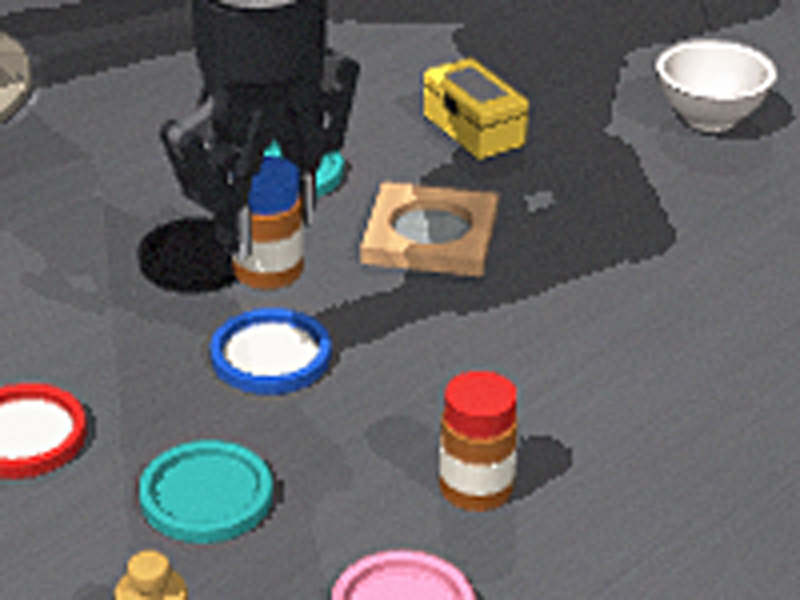

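The jar hangs upright above the blue dish (crop 270,235 over 270,350).

```bash
python3 -m jog '[[0,0,0,-0.001,0,0.02,30],[0,0,0,0,0,0.02,30],[0,0,0,0,0,0.014,30],[0,0,0,0,0,0.006,30],[0,0,0,0,0,0.002,30],[0,0,0,0,0,0.002,30],[0,0,0,0,0,0,30]]'
python3 d.py .477 -.009 .0255 90
```

```text
time_s: 6.0
position: [0.4783, -0.0091, 0.0286]
tool_rot: [[-1.0, -0.0, 0.0], [-0.0, 1.0, -0.0], [-0.0, -0.0, -1.0]]
ft_force: [0.7, -0.2, -1.6]
grip_width: 0.0429
gripper_force: 41.0
t 6.0 pos [ 0.4783 -0.0091  0.0286] w 0.0429 gf 41.0 ft [ 0.7 -0.2 -1.6]
turn [-0.0001  0.0005  0.0002] shift after turn [0.0013 0.0001 0.0031]
```

```bash
python3 -m jog '[[0,0,0,0,0,0.0015,30],[0,0,0,0,0,0.0015,30],[0,0,0,0,0,0,30]]'
python3 d.py .477 -.009 .0255 90
```

```text
time_s: 6.38
position: [0.4784, -0.0091, 0.0273]
tool_rot: [[-1.0, -0.0, 0.002], [-0.0, 1.0, -0.001], [-0.002, -0.001, -1.0]]
ft_force: [-7.1, 1.6, 24.3]
grip_width: 0.0433
gripper_force: 43.5
t 6.38 pos [ 0.4784 -0.0091  0.0273] w 0.0433 gf 43.5 ft [-7.1  1.6 24.3]
turn [-0.0007  0.002   0.0004] shift after turn [0.0014 0.0001 0.0018]
```

```bash
python3 -m jog '[[0,0,0,0,0,-0.001,30],[0,0,0,0,0,0,70],[0,0,0,0,0,0,100],[0,0,0,0,0,0,100],[0,0,0,0,0,-0.02,100],[0,0,0,0,0,-0.04,100],[0,0,0,0,0,-0.04,100],[0,0,0,-0.02,0,-0.02,100],[0,0,0,-0.04,0,0,100],[0,0,0,-0.04,0,0,100]]'
python3 d.py .652 -.0045 .0213 90
```

```text
time_s: 7.62
position: [0.5792, -0.009, 0.1466]
tool_rot: [[-1.0, -0.0, 0.0], [-0.0, 1.0, -0.0], [-0.0, -0.0, -1.0]]
ft_force: [-0.1, -0.3, 0.2]
grip_width: 0.085
gripper_force: 0.0
t 7.62 pos [ 0.5792 -0.009   0.1466] w 0.085 gf 0.0 ft [-0.1 -0.3  0.2]
turn [-0.0001  0.0004  0.0001] shift after turn [-0.0728  0.0045  0.1253]
```

```bash
python3 -m jog '[[0,0,0,-0.04,0.0045,0,100],[0,0,0,-0.033,0,0,100],[0,0,0,0,0,0.03,100],[0,0,0,0,0,0.03,100],[0,0,0,0,0,0.03,100],[0,0,0,0,0,0.025,100],[0,0,0,0,0,0.010,100],[0,0,0,0,0,0,100]]'
python3 d.py .652 -.0045 .0213 90
python3 -m jog '[[0,0,0,0,0,0,30],[0,0,0,0,0,0,30],[0,0,0,0,0,0,30],[0,0,0,0,0,0,30],[0,0,0,0,0,0,30],[0,0,0,0,0,-0.02,30],[0,0,0,0,0,-0.03,30],[0,0,0,0,0,-0.03,30],[0,0,0,0,0,-0.03,30],[0,0,0,0,0,0,30]]' 40
python3 d.py .4325 -.1725 .0275 90
```

```text
time_s: 8.62
position: [0.6511, -0.0045, 0.0211]
tool_rot: [[-1.0, -0.0, -0.001], [-0.0, 1.0, 0.0], [0.001, 0.0, -1.0]]
ft_force: [0.7, -0.8, 0.4]
grip_width: 0.0856
gripper_force: 0.0
t 8.62 pos [ 0.6511 -0.0045  0.0211] w 0.0856 gf 0.0 ft [ 0.7 -0.8  0.4]
turn [ 0.0001 -0.0008  0.0002] shift after turn [-0.0009  0.     -0.0002]
time_s: 9.88
position: [0.6519, -0.0046, 0.1333]
tool_rot: [[-1.0, -0.0, 0.004], [-0.0, 1.0, -0.001], [-0.004, -0.001, -1.0]]
ft_force: [0.4, 0.7, -1.4]
grip_width: 0.0433
gripper_force: 40.9
t 9.88 pos [ 0.6519 -0.0046  0.1333] w 0.0433 gf 40.9 ft [ 0.4  0.7 -1.4]
turn [-0.0008  0.0041  0.0002] shift after turn [ 0.2194 -0.1679  0.1058]
```

```bash
python3 -m jog '[[0,0,0,0.014,-0.011,0,30],[0,0,0,0.033,-0.025,0,30],[0,0,0,0.033,-0.025,0,30],[0,0,0,0.033,-0.025,0,30],[0,0,0,0.033,-0.025,0,30],[0,0,0,0.033,-0.025,0,30],[0,0,0,0.026,-0.020,0,30],[0,0,0,0.0145,-0.012,0.02,30],[0,0,0,0,0,0.03,30],[0,0,0,0,0,0,30]]'
python3 d.py .4325 -.1725 .0275 90
python3 -m jog '[[0,0,0,0,0,0.02,30],[0,0,0,0,0,0.02,30],[0,0,0,0,0,0.009,30],[0,0,0,0,0,0.003,30],[0,0,0,0,0,0.001,30],[0,0,0,0,0,0,30],[0,0,0,0,0,0,30]]'
python3 d.py .4325 -.1725 .0275 90
```

```text
time_s: 11.12
position: [0.4302, -0.1717, 0.0793]
tool_rot: [[-1.0, 0.0, -0.005], [0.0, 1.0, 0.004], [0.005, 0.004, -1.0]]
ft_force: [0.2, 0.4, -0.2]
grip_width: 0.0428
gripper_force: 41.1
t 11.12 pos [ 0.4302 -0.1717  0.0793] w 0.0428 gf 41.1 ft [ 0.2  0.4 -0.2]
turn [ 0.0035 -0.0048 -0.0003] shift after turn [-0.0023 -0.0008  0.0518]
time_s: 12.0
position: [0.4318, -0.1727, 0.0287]
tool_rot: [[-1.0, -0.0, 0.001], [-0.0, 1.0, -0.0], [-0.001, -0.0, -1.0]]
ft_force: [0.2, 0.6, -0.4]
grip_width: 0.0431
gripper_force: 41.1
t 12.0 pos [ 0.4318 -0.1727  0.0287] w 0.0431 gf 41.1 ft [ 0.2  0.6 -0.4]
turn [-0.0004  0.0005  0.0002] shift after turn [-0.0007  0.0002  0.0012]
```

```bash
python3 -m jog '[[0,0,0,0,0,0.0015,30],[0,0,0,0,0,0,30]]'|grep -E "pos|ft_"
python3 -m jog '[[0,0,0,0,0,0.0012,30],[0,0,0,0,0,0,30]]'|grep -E "pos|ft_"
```

```text
position: [0.4316, -0.1726, 0.0268]
ft_force: [-0.8, 0.1, -1.6]
position: [0.4317, -0.1726, 0.0263]
ft_force: [-2.6, 1.5, 9.4]
```

Touched the floor; release and go to the weight.

```bash
python3 -m jog '[[0,0,0,0,0,0,70],[0,0,0,0,0,0,100],[0,0,0,0,0,0,100],[0,0,0,0,0,-0.02,100],[0,0,0,0,0,-0.04,100],[0,0,0,0,0,-0.04,100],[0,0,0,-0.03,-0.007,-0.02,100],[0,0,0,-0.04,-0.01,0,100],[0,0,0,-0.04,-0.01,0,100],[0,0,0,0,0,0,100]]' >/dev/null
python3 d.py .6205 -.219 .016 90
cat > t.py <<'E'
from h import *
T=Cam("top")
for n,col,box in [("redcap",RED,(315,215,352,250)),("bluecap",BLUE,(265,200,298,235))]:
    m=T.mask(*col,box); print(n,m.sum())
save(T,"t1.png",(160,130,440,280),2.8)
E
python3 t.py
```

```text
t 13.75 pos [ 0.5432 -0.2     0.1448] w 0.0858 gf 0.0 ft [-0.4  0.3 -0.4]
turn [-0.0001  0.0002  0.0008] shift after turn [-0.0773 -0.019   0.1288]Traceback (most recent call last):
  File "t.py", line 4, in <module>
    m=T.mask(*col,box); print(n,m.sum())
  File "h.py", line 12, in mask
    n,l,st,c=cv2.connectedComponentsWithStats(k); i=1+np.argmax(st[1:,4]); return (l==i).astype(np.uint8)
                                                      ~~~~~~~~~^^^^^^^^^^
    return _wrapfunc(a, 'argmax', axis=axis, out=out, **kwds)
    return bound(*args, **kwds)
ValueError: attempt to get argmax of an empty sequence
```

```bash
python3 -m jog '[[0,0,0,-0.04,-0.01,0,100],[0,0,0,-0.0375,-0.009,0,100],[0,0,0,0,0,0.03,100],[0,0,0,0,0,0.03,100],[0,0,0,0,0,0.03,100],[0,0,0,0,0,0.025,100],[0,0,0,0,0,0.013,100],[0,0,0,0,0,0,100]]'|grep -E "pos|ft_"
python3 -m jog '[[0,0,0,0,0,0,20],[0,0,0,0,0,0,20],[0,0,0,0,0,0,20],[0,0,0,0,0,0,20],[0,0,0,0,0,0,20],[0,0,0,0,0,-0.02,20],[0,0,0,0,0,-0.03,20],[0,0,0,0,0,-0.03,20],[0,0,0,0,0,-0.03,20],[0,0,0,0,0,0,20]]' 70
python3 d.py .4500 .1637 .0195 90
python3 - <<'E'
from h import *
save(Cam("scene"),"s2.png",(150,150,400,320),3.2)
E
```

```text
position: [0.6185, -0.2184, 0.0173]
ft_force: [0.1, -0.7, 0.9]
time_s: 16.05
position: [0.6197, -0.2187, 0.1291]
tool_rot: [[-1.0, -0.0, 0.003], [-0.0, 1.0, -0.002], [-0.003, -0.002, -1.0]]
ft_force: [-0.9, 0.0, -5.3]
grip_width: 0.0359
gripper_force: 70.7
t 16.05 pos [ 0.6197 -0.2187  0.1291] w 0.0359 gf 70.7 ft [-0.9  0.  -5.3]
turn [-0.0016  0.0029  0.0003] shift after turn [0.1697 0.3824 0.1096]
```

View pics/s2.png

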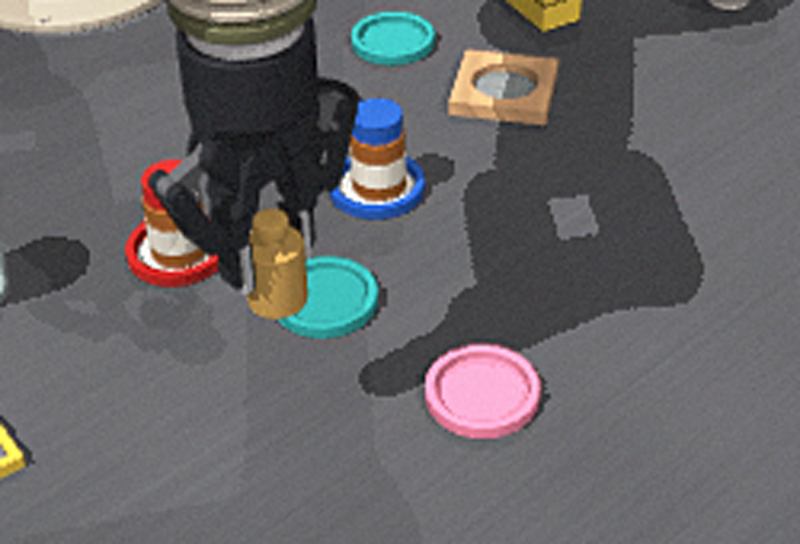

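Both jars stand in their dishes (crop 375,165 and 170,240), and the weight hangs upright in the fingers (275,265).

```bash
python3 -m jog '[[0,0,0,0.008,0.018,-0.01,20],[0,0,0,0.018,0.040,0,20],[0,0,0,0.018,0.040,0,20],[0,0,0,0.018,0.040,0,20],[0,0,0,0.018,0.040,0,20],[0,0,0,0.018,0.040,0,20],[0,0,0,0.018,0.040,0,20],[0,0,0,0.018,0.040,0,20],[0,0,0,0.018,0.040,0,20],[0,0,0,0.018,0.0444,0.01,20]]' >/dev/null
python3 -m jog '[[0,0,0,0,0,0.02,20],[0,0,0,0,0,0.03,20],[0,0,0,0,0,0,20],[0,0,0,0,0,0,20]]' >/dev/null
python3 d.py .4500 .1637 .0195 90
```

```text
t 17.85 pos [0.449  0.164  0.0783] w 0.0364 gf 71.2 ft [ 0.6  1.2 -4. ]
turn [0.0001 0.0005 0.0003] shift after turn [-0.001  -0.0003  0.0588]
```

```bash
python3 -m jog '[[0,0,0,0,0,0.015,20],[0,0,0,0,0,0.02,20],[0,0,0,0,0,0.012,20],[0,0,0,0,0,0.004,20],[0,0,0,0,0,0.002,20],[0,0,0,0,0,0.001,20],[0,0,0,0,0,0,20]]'|grep -E "pos|ft_"
python3 -m jog '[[0,0,0,0,0,0.0012,20],[0,0,0,0,0,0,20]]'|grep -E "pos|ft_"
```

```text
position: [0.4492, 0.1639, 0.0239]
ft_force: [-0.0, -0.1, -4.5]
position: [0.4493, 0.1639, 0.0229]
ft_force: [-1.4, -0.2, 4.3]
```

```bash
python3 -m jog '[[0,0,0,0,0,0.0006,20],[0,0,0,0,0,0,60],[0,0,0,0,0,0,100],[0,0,0,0,0,0,100],[0,0,0,0,0,-0.02,100],[0,0,0,0,0,-0.04,100],[0,0,0,0,0,-0.04,100],[0,0,0.114,0.02,0.03,-0.02,100],[0,0,0.113,0.02,0.03,0,100],[0,0,0,0,0,0,100]]' |grep -E "pos|ft_"
python3 d.py .3707 .2926 .012 77
```

```text
position: [0.4116, 0.2273, 0.142]
ft_force: [0.1, 0.6, 0.4]
t 20.23 pos [0.4116 0.2273 0.142 ] w 0.0856 gf 0.0 ft [0.1 0.6 0.4]
turn [0.0003 0.     0.0022] shift after turn [0.0546 0.0545 0.13  ]
```

```bash
python3 -m jog '[[0,0,0,0.027,0.027,0,100],[0,0,0,0.0275,0.0275,0,100],[0,0,0,0,0,0.03,100],[0,0,0,0,0,0.03,100],[0,0,0,0,0,0.03,100],[0,0,0,0,0,0.025,100],[0,0,0,0,0,0.014,100],[0,0,0,0,0,0,100]]'|grep -E "pos|ft_"
python3 -m jog '[[0,0,0,0,0,0,30],[0,0,0,0,0,0,30],[0,0,0,0,0,0,30],[0,0,0,0,0,0,30],[0,0,0,0,0,0,30],[0,0,0,0,0,-0.03,30],[0,0,0,0,0,-0.04,30],[0,0,0,0,0,-0.04,30],[0,0,0,0,0,-0.03,30],[0,0,0,0,0,0,30]]' 40 |grep -E "pos|ft_"
python3 d.py .4787 -.398 .15 84.7
python3 - <<'E'
from h import *
save(Cam("scene"),"s3.png",(150,100,400,270),3.2)
E
```

```text
position: [0.3718, 0.2906, 0.0119]
ft_force: [0.3, 0.4, -0.4]
position: [0.3724, 0.2916, 0.1545]
ft_force: [0.4, 0.4, -1.5]
t 22.48 pos [0.3724 0.2916 0.1545] w 0.0432 gf 41.3 ft [ 0.4  0.4 -1.5]
turn [ 0.0023  0.0036 -0.1341] shift after turn [-0.1695 -0.6768  0.0045]
```

View pics/s3.png

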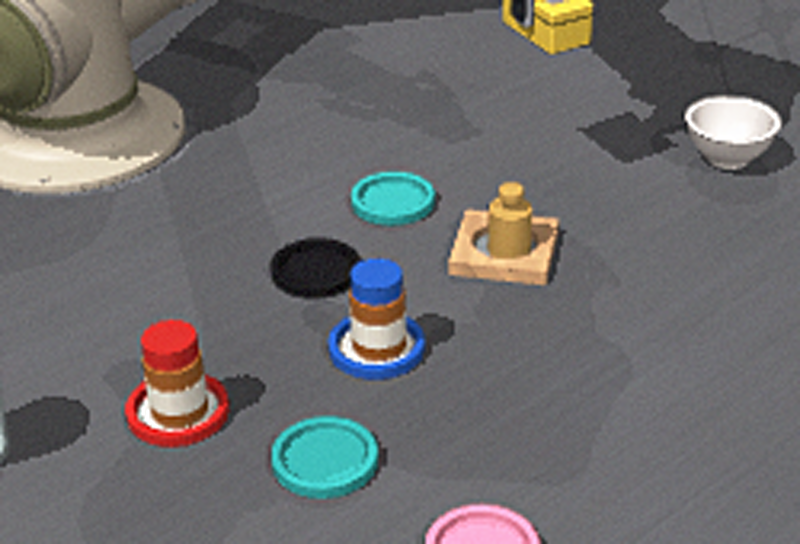

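The jars stand well in their dishes; the weight (crop 510,235) is in the recess but a little right of its centre, which I will measure after placing the case, which is held (548,20).

```bash
python3 -m jog '[[0,0,-0.067,-0.004,-0.016,0,30],[0,0,-0.067,-0.008,-0.030,0,30],[0,0,0,-0.010,-0.040,0,30],[0,0,0,-0.010,-0.040,0,30],[0,0,0,-0.010,-0.040,0,30],[0,0,0,-0.010,-0.040,0,30],[0,0,0,-0.010,-0.040,0,30],[0,0,0,-0.010,-0.040,0,30],[0,0,0,-0.010,-0.040,0,30],[0,0,0,-0.010,-0.040,0,30]]' |grep pos
python3 d.py .4787 -.398 .15 84.7
python3 -m jog '[[0,0,0,-0.010,-0.040,0,30],[0,0,0,-0.010,-0.040,0,30],[0,0,0,-0.010,-0.040,0,30],[0,0,0,-0.010,-0.040,0,30],[0,0,0,-0.010,-0.040,0,30],[0,0,0,-0.010,-0.040,0,30],[0,0,0,0,0,0,30],[0,0,0,0,0,0,30]]' |grep pos
python3 d.py .4787 -.398 .09 84.7
```

```text
position: [0.4246, -0.0832, 0.1514]
t 23.77 pos [ 0.4246 -0.0832  0.1514] w 0.0431 gf 41.3 ft [ 0.1 -0.3 -1.9]
turn [ 0.0011 -0.0027 -0.0004] shift after turn [-0.083  -0.3084  0.0014]
position: [0.4622, -0.3257, 0.1514]
t 24.77 pos [ 0.4622 -0.3257  0.1514] w 0.0434 gf 41.3 ft [ 0.7  0.4 -1. ]
turn [ 0.0022 -0.0022 -0.0003] shift after turn [-0.0231 -0.0705  0.0614]
```

```bash
python3 -m jog '[[0,0,0,-0.012,-0.036,0,30],[0,0,0,-0.011,-0.0345,0,30],[0,0,0,0,0,0.03,30],[0,0,0,0,0,0.03,30],[0,0,0,0,0,0.02,30],[0,0,0,0,0,0,30],[0,0,0,0,0,0,30]]' |grep pos
python3 d.py .4787 -.398 .018 84.7
python3 - <<'E'
from h import *
save(Cam("scene"),"s4.png",(70,180,270,330),4)
E
```

```text
position: [0.4795, -0.3987, 0.0737]
t 25.65 pos [ 0.4795 -0.3987  0.0737] w 0.0432 gf 41.3 ft [ 0.6 -1.2 -0.9]
turn [-0.0007  0.0008  0.0004] shift after turn [0.0008 0.0006 0.0557]
```

View pics/s4.png

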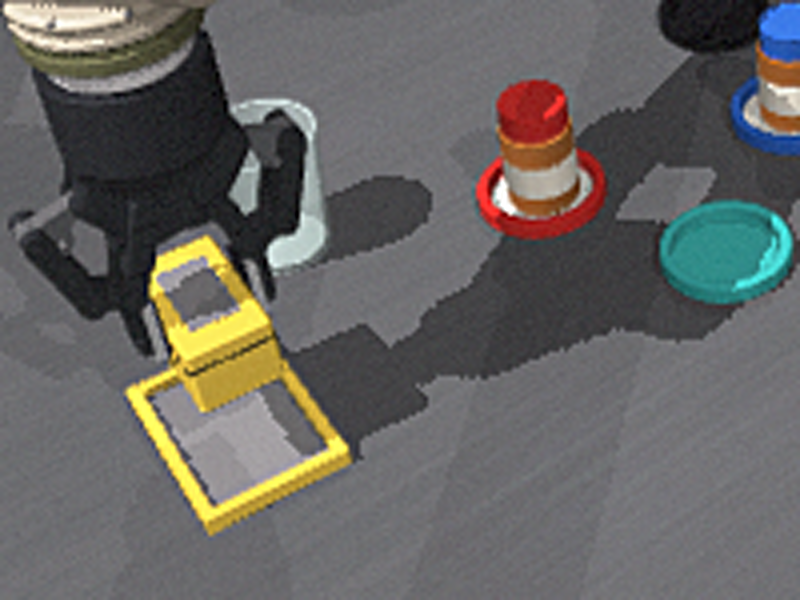

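The case (crop 225,320) is aligned with the tray (240,430), and the beaker is undisturbed.

```bash
python3 -m jog '[[0,0,0,0,0,0.02,30],[0,0,0,0,0,0.02,30],[0,0,0,0,0,0.009,30],[0,0,0,0,0,0.003,30],[0,0,0,0,0,0.0015,30],[0,0,0,0,0,0,30],[0,0,0,0,0,0,30]]' |grep -E "pos|ft_"
python3 -m jog '[[0,0,0,0,0,0.0012,30],[0,0,0,0,0,0,30]]' |grep -E "pos|ft_"
```

```text
position: [0.4792, -0.3991, 0.0198]
ft_force: [0.4, -0.0, -1.0]
position: [0.4791, -0.399, 0.0181]
ft_force: [-0.2, 0.3, -1.8]
```

```bash
python3 -m jog '[[0,0,0,0,0,0.0012,30],[0,0,0,0,0,0,30]]' |grep -E "pos|ft_"
python3 -m jog '[[0,0,0,0,0,0.001,30],[0,0,0,0,0,0,30]]' |grep -E "pos|ft_"
```

```text
position: [0.4791, -0.3991, 0.0176]
ft_force: [-1.9, 1.5, 4.7]
position: [0.4791, -0.3991, 0.0175]
ft_force: [-3.6, 3.5, 12.8]
```

```bash
python3 -m jog '[[0,0,0,0,0,0,60],[0,0,0,0,0,0,100],[0,0,0,0,0,0,100],[0,0,0,0,0,-0.02,100],[0,0,0,0,0,-0.04,100],[0,0,0,0,0,-0.04,100],[0,0,0,0.03,0,-0.04,100],[0,0,0,0.04,0,-0.03,100],[0,0,0,0.04,0,-0.02,100],[0,0,0,0.04,0,0,100]]' |grep -E "pos|ft_"
python3 - <<'E'
from h import *
T=Cam("top"); S=Cam("scene"); save(T,"t5.png",(160,130,440,280),2.8); save(S,"s5.png",(280,130,340,190),10)
for n,c,col,box,z in [("redcap",T,RED,(315,215,352,245),.072),("bluecap",T,BLUE,(265,200,298,230),.072),("wt",T,BR,(205,205,240,240),.05)]:
    try:
        m=c.mask(*col,box); print(n,m.sum(),c.ray(np.argwhere(m)[:,::-1].mean(0),z).round(4))
    except Exception as e: print(n,"none")
E
```

```text
position: [0.3288, -0.3854, 0.2074]
ft_force: [0.4, -0.5, -0.7]
redcap 343 [[ 0.4325 -0.1689]]
bluecap 168 [[ 0.4732 -0.0099]]
wt 642 [[0.4528 0.1613]]
```

View pics/t5.png

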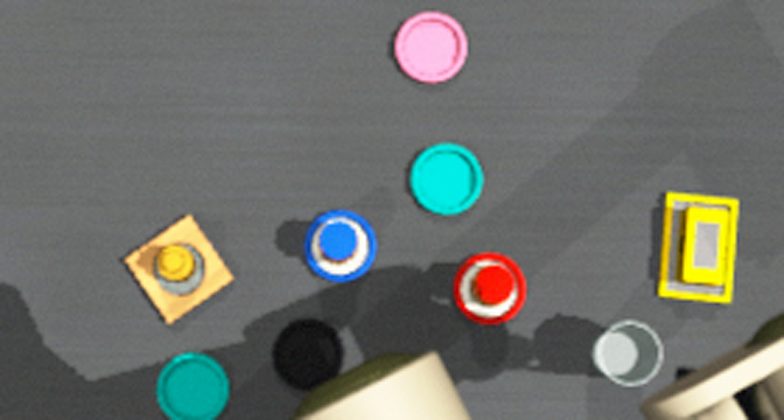

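View pics/s5.png

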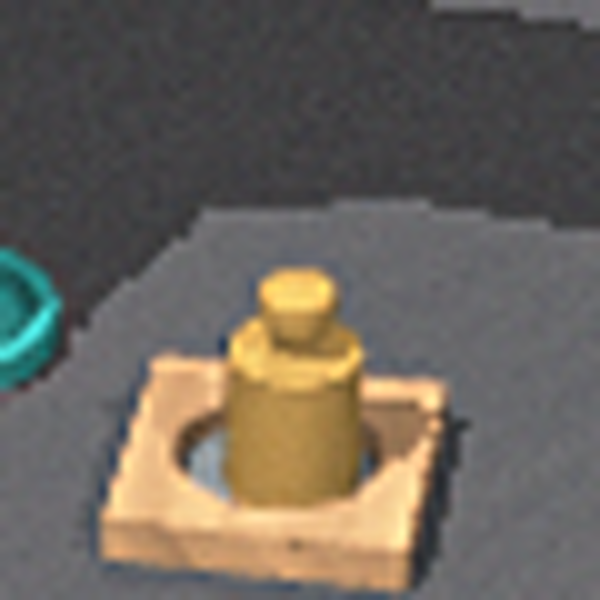

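Everything stands in its holder; the case sits well inside the tray and both caps are near the dish centres after parallax. I'll measure the weight's offset, which looks slightly front-right in the recess (weight crop 293,400; recess 278).

Run:
```python
from h import *
T=Cam("top"); S=Cam("scene")
# knob+body brass by high saturation
for c,box in ((T,(205,205,240,240)),(S,(280,150,340,190))):
    x0,y0,x1,y1=box
    b=c.hsv[y0:y1,x0:x1]; m=c.mask((12,165,60),(27,255,255),box); p=np.argwhere(m)[:,::-1]; print(m.sum(),p.min(0),p.max(0),p.mean(0).round(1))
    if c is T:
        print("body ctr z.045:",T.ray(p.mean(0),.048))
        w=c.mask((8,40,70),(27,255,255),box); h=c.hull(w); print("block",cv2.minAreaRect(T.ray(h,.014).astype(np.float32)))
    else:
        # lowest body row edges: left/right of the body near the base
        for r in range(p[:,1].min(),p[:,1].max()+1): q=p[p[:,1]==r][:,0]; print(r,q.min(),q.max(),end="; ")
        g=c.mask((80,0,60),(125,70,255),(296,165,320,184)); print("\ngrey",np.argwhere(g)[:,::-1].min(0),np.argwhere(g)[:,::-1].max(0))
# where things would project, if centred at block (.450,.1637)
def pr(c,P): return cv2.projectPoints(np.array(P,float),cv2.Rodrigues(c.R)[0],c.t,c.K,None)[0][:,0].round(1)
a=np.linspace(0,2*np.pi,60)
ring=lambda r,z,x=.45,y=.1637:np.c_[x+r*np.cos(a),y+r*np.sin(a),0*a+z]
for n,c in(("T",T),("S",S)):
    for nm,r,z in(("rec",.029,.014),("bot",.019,.004),("top",.019,.05),("knob",.011,.069)):
        q=pr(c,ring(r,z)); print(n,nm,q.min(0),q.max(0))
```

```text
133 [216 217] [228 229] [222.2 223.3]
body ctr z.045: [[0.45528906 0.16377453]]
block ((0.4512614905834198, 0.16384822130203247), (0.08955837786197662, 0.08943425118923187), 34.691871643066406)
1 [315 164] [315 164] [315. 164.]
164 315 315; 
grey [299 174] [302 179]
T rec [213.9 216.2] [233.1 235.4]
T bot [217.6 219.8] [230.1 232.2]
T top [215.7 218.6] [228.6 231.4]
T knob [217.7 220.8] [225.2 228.3]
S rec [297.5 168.9] [318.1 180.3]
S bot [301.  173.8] [314.4 181.3]
S top [301.2 160. ] [315.  167.4]
S knob [304.3 155.7] [312.3 159.9]
```

```bash
python3 -c "
from rig import job; print(job.close_job())"
```

```text
the job is handed in; nothing more can be done
None
```

The job is handed in, though its verdict was not reported: both jars stand in their matching dishes, the brass weight is in the recess about 5 mm off centre, and the case lies in the yellow tray; I did not move the beaker or mortar.

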